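# Bottom tile from the magazine to the banding wheel

### The arm

A 7-joint arm with a two-finger parallel gripper is mounted at the origin on a cart in front of the work surface, level with it; the furniture and walls round the work are solid. World frame = base frame: x ahead of the robot, y to its left, z up, the work surface at z = 0. Lengths are in m, angles in rad, forces in N, time in s.
With the tool pointing down it reaches from about 0.425 to 0.875 m from the base axis. Payload 8.4 kg.
Tool frame: the origin (TCP) lies on the centre line of the jaws, within the pads' length; the fingertips stand 11 mm ahead of it and the grasp point (between the pads) lies 8 mm behind it (nose_length is the distance from the TCP to the fingertips, in m); x points along the fingers, z is the direction in which the jaws open and shut, and the axes are right-handed (so a half turn about x gives the same grasp; the last joint's range is limited). The gripper opens to 87 mm and grips with 3 to 60 N. Pads are 19 mm wide; open, the fingers measure 117 mm over their backs; the gripper's body (75 mm by 190 mm) begins 51 mm behind the grasp point.
Start: joints at [1.021, 0.333, 0.04, 1.465, -0.013, 1.343, -0.059], TCP at [0.283, -0.585, 0.234] pointing down, gripper open.
Joint ranges: [-2.58, 2.58], [-0.38, 2.09], [-1.3, 1.39], [0.25, 2.4], [-1.5, 4.64], [0.08, 2.09], [-2.65, 2.65]. Speed limits (rad/s): [2.22, 2.22, 2.79, 2.79, 3.14, 3.14, 3.14].

### API

Orientations are given as a unit quaternion [w, x, y, z].
In Python, from bench import * gives the robot as it stands. Calls block until the motion is done:
- move_ptp(position, orientation): joint-space move of the TCP to a pose.
- servo_line(position, frame=None, rate=0.15, guard=None): straight line of the TCP; frame=None keeps the orientation; rate is the mean speed in m/s. With guard (N) it stops when the force on the tool has changed by that much, and returns True; else False.
- goto_joints(angles): joint-space move.
- ungrasp() and grab(squeeze=None): open the fingers fully, or close them until they stop; squeeze is the grip in N (None keeps the last).
- sleep(seconds).
- inverse_kinematics(position, orientation): joint angles nearest the present ones, or None.
- snapshot(name): name is "scene" or "top"; returns the picture (384x512x3 uint8, red, green, blue); there is no depth.
- camera_params(name): a dict with "mtx" (3x3 intrinsics, pixels), "k1" (the pictures are not rectified: a ray, as slopes to the right and down, at radius r is drawn at 1 + k1 r^2 times it, then the intrinsics apply), "origin" and "orientation" of the camera in the world. Camera axes: x right, y down, z forward; pixel columns grow to the right and rows downward; lengths in m; the calibration is good to about 2 mm. A picture is of the moment at which its call begins. camera_params takes no time and is no camera call.
A pose or a line that the arm cannot do raises MotionError and nothing moves.
- close_job(): hands the job in, once; it reports no verdict.
Readings, each from a call of its own:
- get_t(): time.
- get_qpos(): joint angles.
- get_qvel(): joint speeds.
- get_tau(): joint torques, N m.
- get_eef_pos(): TCP position.
- get_ee_rot(): TCP orientation.
- get_ft_force(): force on the tool from outside, world axes, zero at the start.
- get_ft_torque(): the same for the moment, N m.
- get_gripper_width(): finger opening in m.
Only numpy, scipy, OpenCV 4.12 (cv2) and the standard library are available. Lean on these libraries where they do the work, as an engineer would, in place of code of your own. Each camera call takes 0.05 s, during which the arm holds its last target.

### The job

The oldest tile lies at the bottom of the tile magazine and is the next to be decorated. Free the stack by loosening the hold-down screw (its thread is left-handed), nudge the bottom tile out with the ejector, return the ejector fully home, draw the tile out so that the rest of the stack drops onto the deck, and lay it gently, flat and centred, on the banding wheel. Leave the other tiles in the magazine and everything round about where it stands.

Things in the scene. Friction and masses are not known exactly. Their poses are not given: they have to be found in the camera images.
- magazine: Tile magazine fixed to the table: plywood foot board 275 x 124 mm, deck 76 mm wide, four aluminium corner angles 84 mm high round the stack, steel bridge (26 mm wide, top at 114 mm, brass bush to 121 mm) over it that keeps tiles from being lifted out. Origin on the table under the middle of the stack; -x is the way out, +x the ejector's end, z up. Board and deck run from x = -71 to +204 mm.
- deck (a point): On the deck's top under the middle of the stack, 30 mm above the table; axes as the magazine's. A gate bar (outer face at x = -75 mm) leaves a slot 18 mm high, so only the bottom tile can pass; it is clear of the gate once its centre is past x = -140 mm. A tongue 36 mm wide, 6 mm thick, level with the deck, runs on to x = -175 mm with only the table below it.
- tile_1: The bottom tile of the stack, at the start lying on the deck: plain terracotta, 130 (x) x 60 (y) x 12 mm, about 0.18 kg. Origin at the centre of its underside; its x lies along the magazine's x at the start.
- tile_2: The next tile up, alike in all; it drops 12 mm onto the deck when the bottom tile is out and the ejector is home. Origin at the centre of its underside.
- tile_3: Third tile, alike. Origin at the centre of its underside.
- tile_4: Top tile, alike; the hold-down's pad presses on it. Origin at the centre of its underside.
- hold_down (a joint): Turn of the hold-down screw through the middle of the bridge, rad. LEFT-HAND thread: turning clockwise seen from above raises the pad, 2.5 mm per rad, and the value grows; anticlockwise only presses harder. Starts at -0.30 to -0.08 (pressed on the stack); at 0 the pad just touches; loose above 0.7; stops at -0.6 and 2.2. Friction about 0.12 N m; stays where left.
- wing (a point): Grip point in the middle of the screw's dark steel wing handle, on its axis, 150 mm above the table: an upright flat bar 64 mm long (point x), 12 mm thick (point y), from 14 mm below this point to 12 mm above it. Turns and rises with the screw; point z up.
- ejector (a joint): Travel of the ejector, m: 0 home (rearward), 0.060 fully forward; friction 1.5 N plus what the stack adds; stays where left. Its blade (9 mm high, 32 mm wide) stands just behind the bottom tile and pushes it towards the magazine's -x; fully forward, the tile's front end stands about 50 mm in front of the gate bar. While it is forward the stack rests on tile and blade.
- ejector_knob (a point): Grip point of the ejector's upright round wooden knob, about 24 mm in diameter, from 20 mm below this point to 22 mm above it, 80 mm above the table; it moves with the ejector, along the magazine's -x. Grip it across the magazine's y: in the forward position it stands 40 mm behind the rear angles.
- wheel_centre (a point): Centre of the banding wheel's flat top: grey metal disc 190 mm in diameter, top 62 mm above the table, on a fixed foot; it turns freely with slight friction. Its z is up.
- tub_a: Bystander: lidded plastic tub, 75 mm in diameter, 77 mm high, standing on one side of the delivery tongue (about 125 mm from its middle line). Origin under its centre.
- tub_b: Bystander: lidded plastic tub, 73 mm in diameter, 62 mm high, on the other side of the tongue. Origin under its centre.
- tub_c: Bystander: lidded plastic tub, 75 mm in diameter, 72 mm high, near the ejector on the robot's side of the magazine (about 130 mm from its middle line). Origin under its centre.
- spray_bottle: Bystander: trigger spray bottle, 275 mm high, 100 mm wide, at the back of the table. Origin under its centre.
- mallet: Bystander: wooden mallet lying at the back behind the banding wheel, 273 mm long, 66 mm high. Origin under its middle.
- rolling_pin: Bystander: rolling pin lying along the left edge, 424 mm long, 55 mm thick. Origin under its middle.
- tape_roll: Bystander: roll of masking tape lying flat, 100 mm in diameter, 24 mm high, at the front right. Origin under its centre.
- test_tile: Bystander: L-shaped glazed test tile, 62 mm high, at the front. Origin under its centre.
- brush: Bystander: brush, 190 mm long, lying just left of the banding wheel. Origin under its middle.

How it is judged:
On the way, in this order (a step that is already met when the one before it is completed fails the run):
1. the hold-down is loosened (value above 0.7) while the bottom tile is still in place (value of joint hold_down above 0.7 rad and x of tile_1 in the frame of magazine above -0.012 m), for 0.1 s.
2. the bottom tile is drawn out under the gate (its centre more than 130 mm from the middle of the stack) (x of tile_1 in the frame of magazine below -0.13 m and horizontal distance between tile_2 and deck below 0.015 m), for 0.1 s.
At the end, for the whole second after the job is handed in: Bottom tile flat (4 mm, 0.06 rad) and at rest on the banding wheel, centre within 15 mm of the wheel's; hold-down still loose (above 0.6), ejector home (within 6 mm), other three tiles one on another on the deck (each within 8 mm of the middle, at most 4 mm high) (horizontal distance between tile_1 and wheel_centre below 0.015 m and z of tile_1 in the frame of wheel_centre between -0.004 and 0.004 m and angle between tile_1's own z axis and vertical below 0.06 rad and linear speed of tile_1 below 0.02 m/s and value of joint ejector below 0.006 m and value of joint hold_down above 0.6 rad and horizontal distance between each of tile_2, tile_3, tile_4 and deck below 0.008 m and z of tile_2 in the frame of deck below 0.004 m and z of tile_3 in the frame of deck below 0.016 m and z of tile_4 in the frame of deck below 0.028 m); the robot touches nothing.
It fails at once if a bystander is shifted more than 30 mm (distance of any of tub_a, tub_b, tub_c, spray_bottle, mallet, rolling_pin, tape_roll, test_tile, brush from where it was at the start of the episode above 0.03 m).
It fails at once if another tile leaves the magazine (horizontal distance between any of tile_2, tile_3, tile_4 and deck above 0.03 m).
It fails at once if the tile is dropped or slammed onto the wheel (faster than 0.5 m/s within 20 mm of its top) (horizontal distance between tile_1 and wheel_centre below 0.09 m and z of tile_1 in the frame of wheel_centre below 0.02 m and linear speed of tile_1 above 0.5 m/s).
It also fails if it takes over 67 s, if anything falls off the work surface, if the arm or the gripper's body presses on something with over 40 N, if the wrist force passes 120 N, or if a joint passes its speed limit or range.

## Working session

There is one attempt and no reset: what is moved stays moved. The work goes in short steps, each a Python script; the robot and the scene stay as the last script left them, time stands still between calls to the robot, and variables do not carry over. Pictures are saved under pics/ and viewed, and the job is handed in when it is done.

```bash
ls; mkdir -p pics; python3 - <<'E'
from bench import *
import cv2
for n in("scene","top"):
    im=snapshot(n); cv2.imwrite(f"pics/{n}0.png",im[:,:,::-1]); print(n,camera_params(n))
    cv2.imwrite(f"pics/{n}0b.png",cv2.resize(im[:,:,::-1],(800,600),interpolation=cv2.INTER_CUBIC))
print(get_t(),get_eef_pos(),get_ee_rot())
E
```

```text
pics
scene {'mtx': array([[472.54048081,   0.        , 261.92843589],
       [  0.        , 472.54048081, 194.82052166],
       [  0.        ,   0.        ,   1.        ]]), 'k1': 0.030699446715107746, 'origin': array([-0.16169115,  1.07738183,  1.47148279]), 'orientation': array([ 0.102975  , -0.29610465,  0.8888102 , -0.33426728])}
top {'mtx': array([[396.90530211,   0.        , 258.72902839],
       [  0.        , 396.90530211, 194.50152016],
       [  0.        ,   0.        ,   1.        ]]), 'k1': 0.019619292814047177, 'origin': array([0.34102929, 0.1382776 , 1.71626745]), 'orientation': array([ 0.03867748, -0.7025029 ,  0.70886503, -0.05004104])}
0.1 [ 0.28298167 -0.58473429  0.23276205] [ 0.59865178  0.37584054  0.59954179 -0.37537925]
```

View pics/scene0b.png

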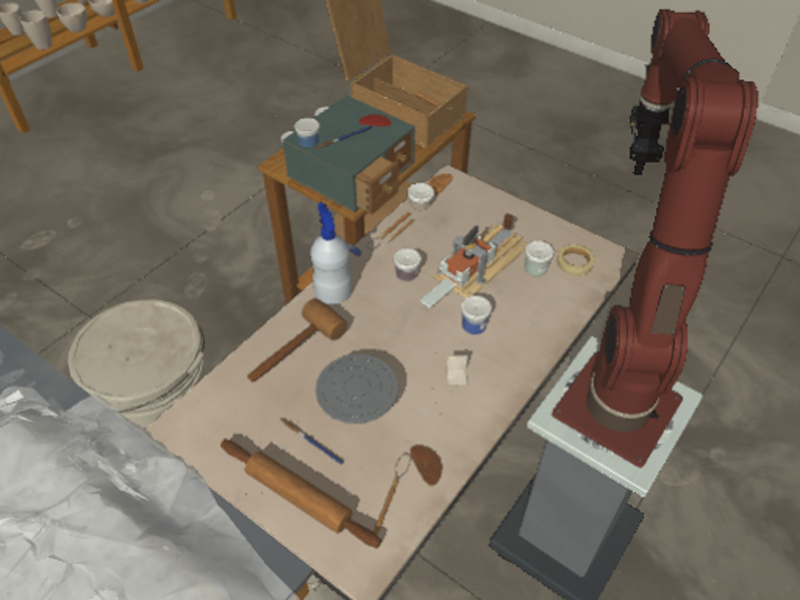

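View pics/top0b.png

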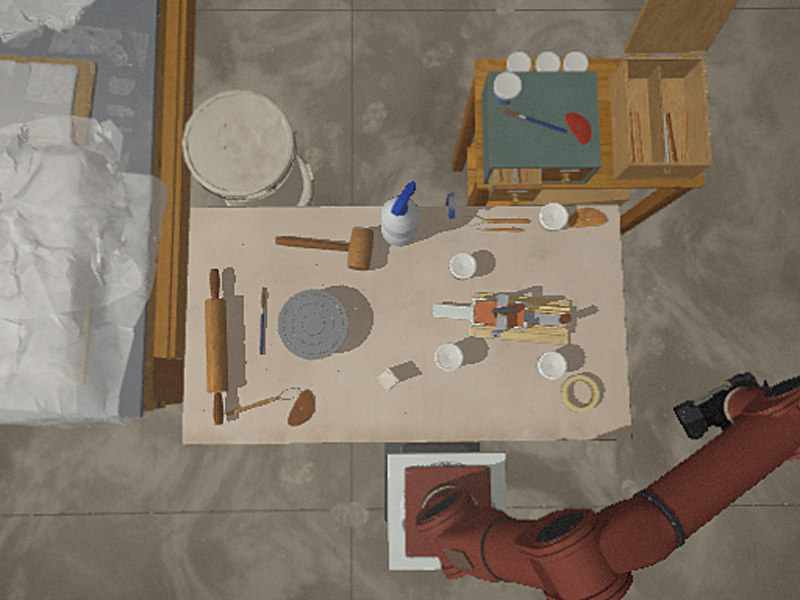

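The top view shows the wheel at about (313,323), the magazine around (510,318) with its tongue pointing left (world +y), and the knob at about (566,318), all in 800x600 pixels. Next I'll enlarge these areas.

```bash
cat > h.py <<'E'
import numpy as np, cv2
from scipy.spatial.transform import Rotation as R
from bench import *
def q2R(q): return R.from_quat([q[1],q[2],q[3],q[0]])
def m2q(M):
    q=R.from_matrix(M).as_quat(); return [q[3],q[0],q[1],q[2]]
def ray(n,u,v):
    c=camera_params(n);K=c["mtx"]
    d=np.array([(u-K[0,2])/K[0,0],(v-K[1,2])/K[1,1]]); s=d.copy()
    for _ in range(20): s=d/(1+c["k1"]*(s@s))
    return c["origin"],q2R(c["orientation"]).apply([s[0],s[1],1])
def atz(n,u,v,z):
    o,d=ray(n,u,v); return o+d*(z-o[2])/d[2]
def proj(n,p):
    c=camera_params(n);K=c["mtx"]
    x=q2R(c["orientation"]).inv().apply(np.atleast_2d(p)-c["origin"]); s=x[:,:2]/x[:,2:]
    s=s*(1+c["k1"]*(s**2).sum(1,keepdims=True)); return s*[K[0,0],K[1,1]]+[K[0,2],K[1,2]]
def crop(im,u0,v0,w,h,f,name):
    c=cv2.resize(im[v0:v0+h,u0:u0+w,::-1],None,fx=f,fy=f,interpolation=cv2.INTER_CUBIC)
    for k in range(0,w,10): cv2.putText(c,str(u0+k),(k*f,8),0,.3,(0,0,0),1); cv2.line(c,(k*f,8),(k*f,14),(0,0,0))
    for k in range(0,h,10): cv2.putText(c,str(v0+k),(0,k*f+4),0,.3,(0,0,0),1)
    cv2.imwrite(name,c)
def tool(yaw):  # down tool; z (jaw axis) at yaw in the xy-plane
    x=np.array([0,0,-1.]);z=np.array([np.cos(yaw),np.sin(yaw),0]);y=np.cross(z,x)
    return m2q(np.array([x,y,z]).T)
E
python3 - <<'E'
from h import *
t=cv2.imread("pics/top0.png")[:,:,::-1]; s=cv2.imread("pics/scene0.png")[:,:,::-1]
crop(t,270,170,120,75,6,"pics/t_mag.png")
crop(s,262,130,80,70,8,"pics/s_mag.png")
crop(t,170,175,60,60,8,"pics/t_wh.png")
crop(s,195,215,70,60,8,"pics/s_wh.png")
E
```

```text
(no output)
```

View pics/t_mag.png

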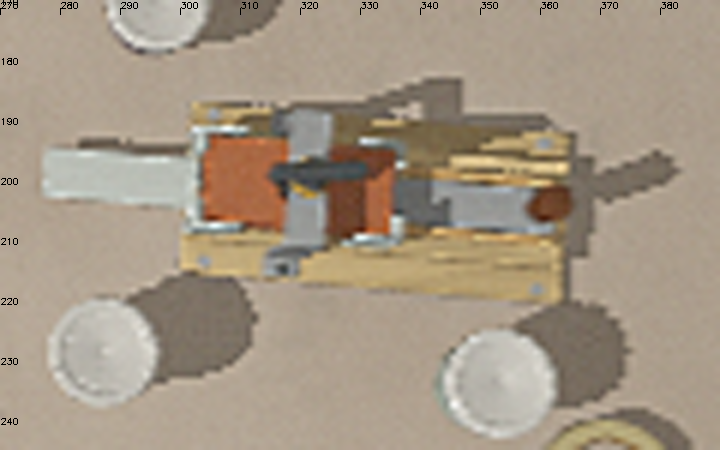

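View pics/s_mag.png

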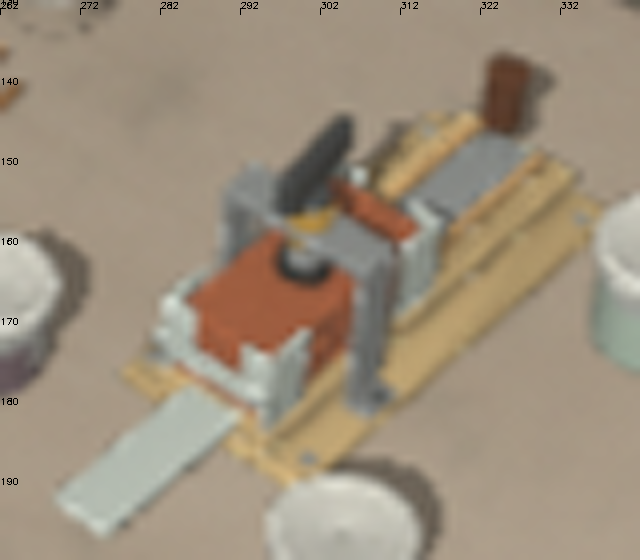

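View pics/t_wh.png

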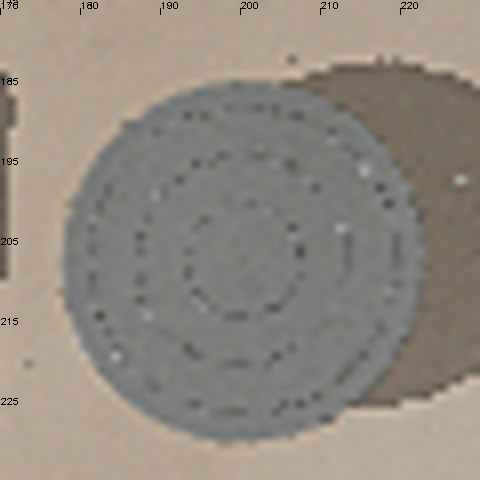

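View pics/s_wh.png

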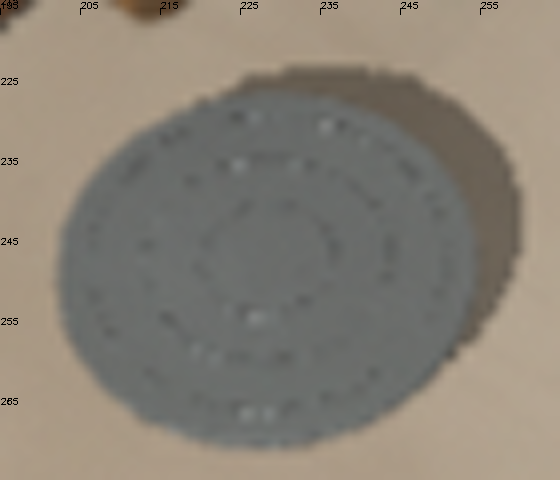

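```bash
cat > fit.py <<'E'
from h import *
from scipy.optimize import least_squares
T=lambda x,y:[270+(x+.5)/6-.5,170+(y+.5)/6-.5]
S=lambda x,y:[262+(x+.5)/8-.5,130+(y+.5)/8-.5]
obs=[("top",T(45,148),(-.175,.018),.03),("top",T(43,194),(-.175,-.018),.03),
("top",T(192,101),(-.071,.062),None),("top",T(181,262),(-.071,-.062),None),("top",T(562,302),(.204,-.062),None),("top",T(577,130),(.204,.062),None),
("scene",S(57,498),(-.175,.018),.03),("scene",S(105,535),(-.175,-.018),.03),
("scene",S(122,370),(-.071,.062),None),("scene",S(300,485),(-.071,-.062),None),("scene",S(603,207),(.204,-.062),None),
("top",T(549,202),("k",0),.102),("scene",S(510,59),("k",0),.102)]
def res(p,full=False):
    x,y,a,h,k=p;out=[]
    for n,uv,(lx,ly),z in obs:
        lx=k if lx=="k" else lx; z=h if z is None else z
        w=[x+lx*np.cos(a)-ly*np.sin(a),y+lx*np.sin(a)+ly*np.cos(a),z]
        out.append(proj(n,w)[0]-uv)
    return np.array(out) if full else np.array(out).ravel()
r=least_squares(res,[.55,-.2,-1.5,.01,.17],loss="soft_l1")
print(r.x); print(res(r.x,True).round(2))
w=[atz("top",*T(272,177),.160),atz("top",*T(370,168),.160)]
print("wing top",w,(w[0]+w[1])/2,np.arctan2(*(w[0]-w[1])[1::-1])-0*r.x[2])
w=[atz("scene",*S(345,120),.162),atz("scene",*S(285,187),.162)]
print("wing sc",w,(w[0]+w[1])/2)
# wheel
for n in("top","scene"):
    cen=[199.9,207.3] if n=="top" else [228.5,248]
    c=atz(n,*cen,.062);print(n,c)
E
python3 fit.py
python3 - <<'E'
from h import *
# wheel edge fit
for n in("top","scene"):
    im=cv2.imread(f"pics/{n}0.png").astype(int)
    m=((im.max(2)-im.min(2))<14)&(im.mean(2)>80)&(im.mean(2)<150)
    m=m.astype(np.uint8)
    k,l,st,ce=cv2.connectedComponentsWithStats(m)
    i=l[(207,200) if n=="top" else (248,228)]
    if i==0: i=np.argmax(st[1:,4])+1
    mm=(l==i).astype(np.uint8);cs,_=cv2.findContours(mm,cv2.RETR_EXTERNAL,cv2.CHAIN_APPROX_NONE)
    c=max(cs,key=len)[:,0]; P=np.array([atz(n,u,v,.062) for u,v in c])
    (cx,cy),r=cv2.minEnclosingCircle(P[:,:2].astype(np.float32)); print(n,len(c),cx,cy,r, P.mean(0))
E
```

```text
[ 0.52221649 -0.14206291 -1.65886012  0.01289924  0.17068095]
[[ 0.16 -0.31]
 [-0.12  0.35]
 [ 0.01 -0.09]
 [-0.01  1.49]
 [ 0.21 -0.1 ]
 [-1.02  0.09]
 [-0.54 -0.18]
 [ 0.19 -0.29]
 [-0.47 -0.39]
 [ 0.14 -0.01]
 [ 1.2   0.23]
 [ 0.96 -0.51]
 [-0.67  1.01]]
wing top [array([ 0.51730978, -0.10977387,  0.16      ]), array([ 0.52275614, -0.17466846,  0.16      ])] [ 0.52003296 -0.14222116  0.16      ] 1.6545263921141926
wing sc [array([ 0.52139652, -0.16821174,  0.162     ]), array([ 0.51850984, -0.10928978,  0.162     ])] [ 0.51995318 -0.13875076  0.162     ]
top [0.49786043 0.35664428 0.062     ]
scene [0.4943439  0.35824168 0.062     ]
top 128 0.49818000197410583 0.35576215386390686 0.09469347447156906 [0.49795903 0.35514985 0.062     ]
scene 137 0.4974246025085449 0.35692098736763 0.09636673331260681 [0.495535  0.3581766 0.062    ]
```

```bash
python3 - <<'E'
from h import *
M=np.array([.5217,-.1415]);a=-1.659
print(q2R(get_ee_rot()).as_matrix().round(3))
W=np.array([.520,-.1405])
for y0 in (.084,.084+np.pi,.084-np.pi):
  for d in (0,-.7,-1.47):
    q=inverse_kinematics([*W,.142],tool(y0+d)); print(y0,d,None if q is None else np.round(q,3))
for lx in(.1707,.11,-.11,-.15):
  p=M+lx*np.array([np.cos(a),np.sin(a)])
  for y in(-.088,-.088+np.pi):
    q=inverse_kinematics([*p,.08 if lx>0 else .04],tool(y)); print(lx,p,y,None if q is None else np.round(q,3))
t=cv2.imread("pics/top0.png")[:,:,::-1];s=cv2.imread("pics/scene0.png")[:,:,::-1]
a=cv2.resize(t[225:300,420:512,::-1],None,fx=4,fy=4);b=cv2.resize(s[50:125,390:482,::-1],None,fx=4,fy=4)
cv2.imwrite("pics/grip.png",np.hstack([a,b]))
E
```

```text
[[-0.001  0.9    0.436]
 [ 0.001  0.436 -0.9  ]
 [-1.    -0.    -0.001]]
0.084 0 [ 0.576  0.21  -0.441  1.832  0.099  1.121  0.184]
0.084 -0.7 [ 0.511  0.202 -0.368  1.835  0.08   1.118 -0.501]
0.084 -1.47 [ 0.446  0.196 -0.295  1.839  0.063  1.116 -1.257]
3.225592653589793 0 [-0.834  0.372  1.233  1.893 -0.385  1.149 -2.517]
3.225592653589793 -0.7 [ 1.105  0.367 -1.092  1.81   0.351  1.179  2.428]
3.225592653589793 -1.47 [ 0.675  0.224 -0.555  1.828  0.13   1.126  1.831]
-3.057592653589793 0 [-0.834  0.372  1.233  1.893 -0.385  1.149 -2.517]
-3.057592653589793 -0.7 [ 1.105  0.367 -1.092  1.81   0.351  1.179  2.428]
-3.057592653589793 -1.47 [ 0.675  0.224 -0.555  1.828  0.13   1.126  1.831]
0.1707 [ 0.50666315 -0.31153642] -0.088 [ 0.709  0.366 -0.281  1.762  0.116  1.03   0.298]
0.1707 [ 0.50666315 -0.31153642] 3.053592653589793 [-0.409  0.672  1.215  1.816 -0.69   1.159 -2.191]
0.11 [ 0.51201017 -0.25107238] -0.088 [ 0.659  0.326 -0.331  1.821  0.123  1.015  0.192]
0.11 [ 0.51201017 -0.25107238] 3.053592653589793 [-0.545  0.608  1.219  1.876 -0.638  1.121 -2.312]
-0.11 [ 0.53138983 -0.03192762] -0.088 [ 0.421  0.334 -0.51   1.933  0.202  0.924 -0.276]
-0.11 [ 0.53138983 -0.03192762] 3.053592653589793 [ 0.877  0.532 -1.092  1.914  0.551  1.035  2.598]
-0.15 [0.5349134  0.00791689] -0.088 [ 0.385  0.347 -0.557  1.925  0.226  0.931 -0.369]
-0.15 [0.5349134  0.00791689] 3.053592653589793 [ 0.8    0.538 -1.092  1.908  0.556  1.039  2.521]
```

View pics/grip.png

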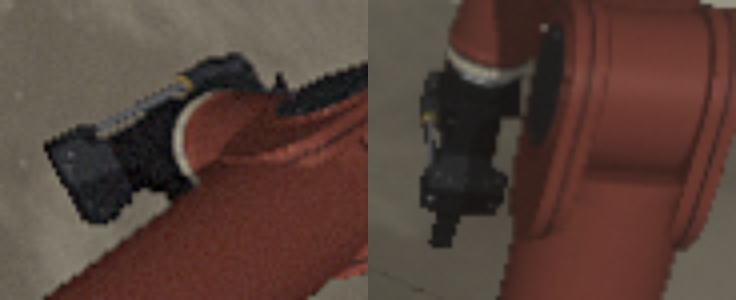

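The grip geometry is settled: the gripper body's long side lies along the jaws, and the wing angle implies hold_down is about -0.17. Next I grip the wing.

```bash
python3 - <<'E'
from h import *
W=[.5205,-.141]
t0=get_t()
move_ptp([*W,.20],tool(.084)); print(get_t()-t0)
servo_line([*W,.142],rate=.1,guard=8); print(get_t()-t0, get_eef_pos())
grab(40); print(get_t()-t0,get_gripper_width(),get_ft_force(),get_ft_torque())
for n in("scene","top"):
    im=snapshot(n); cv2.imwrite(f"pics/{n}1.png",im[:,:,::-1])
    crop(im,*((262,110,90,80) if n=="scene" else (270,170,100,75)),6,f"pics/{n}1c.png")
E
```

```text
1.8333
2.5667 [ 0.52082168 -0.1410965   0.14241411]
3.7167 0.017170351649085588 [ 1.04374177 -0.14254218 -0.73384923] [-0.10119094 -0.40017417 -0.02173219]
```

View pics/scene1c.png

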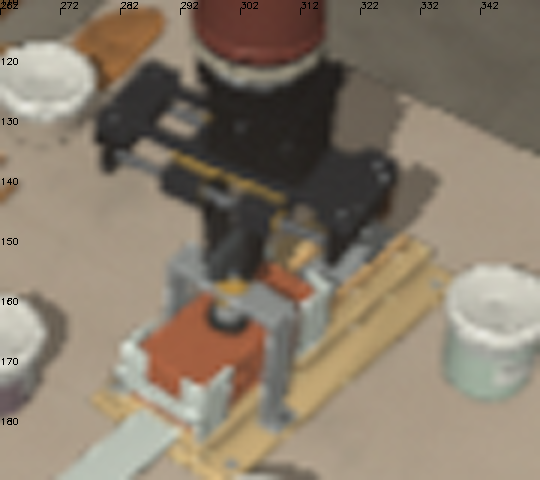

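```bash
python3 - <<'E'
from h import *
print(get_t(),get_gripper_width(),get_ft_torque(),get_eef_pos())
x,y=.5208,-.1411
for i,d in enumerate(np.linspace(0,-1.5,5)[1:]):
    move_ptp([x,y,.1424-d*.0025],tool(.084+d)); print(get_t(),get_gripper_width(),get_ft_force().round(1),get_ft_torque().round(2))
im=snapshot("scene"); crop(im,262,110,90,80,6,"pics/scene2c.png")
E
```

```text
3.9167 0.017240066133192327 [-0.07094475 -0.5026666   0.00838855] [ 0.52064499 -0.14098588  0.14200516]
4.3583 0.016419545834981134 [ 4.8 -0.6 -5.3] [-0.17 -1.    0.03]
4.8 0.01664487961338192 [ 5.3 -0.1 -5.6] [-0.24 -1.21 -0.04]
5.2417 0.016011610901393997 [ 5.6 -2.5 -5.2] [-0.47 -1.29  0.07]
5.6833 0.015834439630082794 [ 5.8 -2.6 -6.1] [-0.69 -1.37  0.02]
```

View pics/scene2c.png

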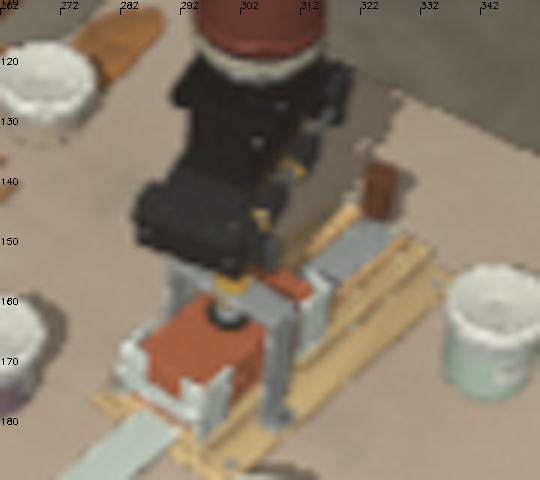

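```bash
python3 - <<'E'
from h import *
ungrasp(); p=get_eef_pos(); print(get_gripper_width(),get_ft_force())
servo_line([p[0],p[1],.20],rate=.15)
M=np.array([.522,-.142]);a=-1.659; k=M+.1707*np.array([np.cos(a),np.sin(a)])
move_ptp([*k,.14],tool(-.088)); print(get_t(),get_eef_pos())
for n in("scene","top"):
    im=snapshot(n); cv2.imwrite(f"pics/{n}3.png",im[:,:,::-1])
    crop(im,*((262,110,90,80) if n=="scene" else (270,170,100,75)),7,f"pics/{n}3c.png")
E
```

```text
0.08644609988236752 [ 0.38517517 -1.15459889 -0.65141487]
8.9833 [ 0.50701103 -0.31139316  0.13962922]
```

View pics/scene3c.png

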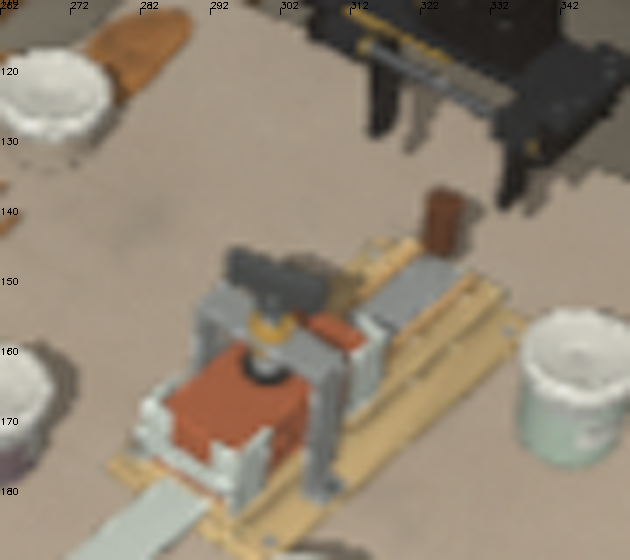

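View pics/top3c.png

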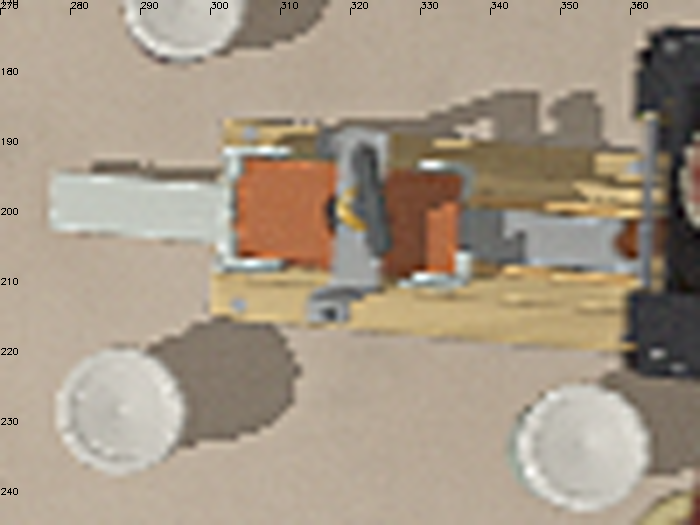

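The wing turned about 1.5 rad clockwise (top image: from (366,148) to (381,250) in the crop), so hold_down is about 1.33, and the pad is off the stack. Next is the ejector.

```bash
python3 - <<'E'
from h import *
M=np.array([.522,-.142]);a=-1.659;ex=np.array([np.cos(a),np.sin(a)])
k=M+.1707*ex
servo_line([*k,.074],rate=.12,guard=8)
grab(50); print(get_t(),get_gripper_width(),get_ft_force())
p=get_eef_pos(); print(p)
g=servo_line([*(p[:2]-.061*ex),p[2]],rate=.06,guard=30); print(g,get_t(),get_ft_force(),get_eef_pos()-p)
im=snapshot("top");crop(im,270,170,100,75,7,"pics/top4c.png")
im=snapshot("scene");crop(im,252,110,90,80,7,"pics/scene4c.png")
E
```

```text
10.85 0.022545787619397552 [-8.29790131  1.94622006  5.53217932]
[ 0.50495967 -0.31187428  0.0736975 ]
False 12.0167 [ 2.74850822 -9.38208582 -4.92650539] [5.30684110e-03 5.78024119e-02 9.11695931e-05]
```

View pics/top4c.png

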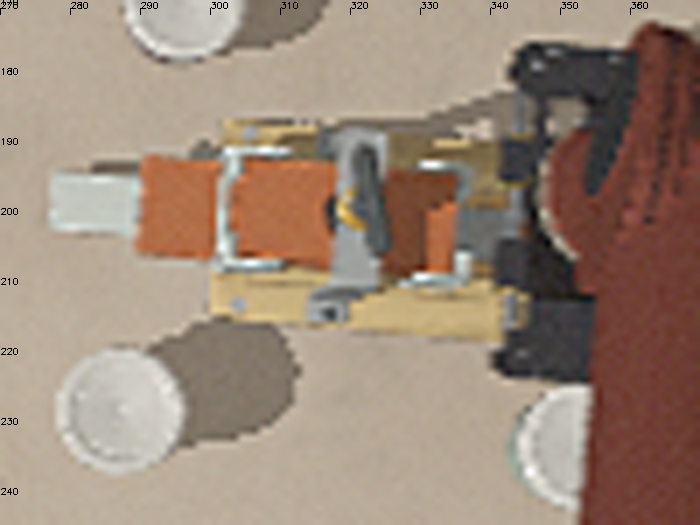

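View pics/scene4c.png

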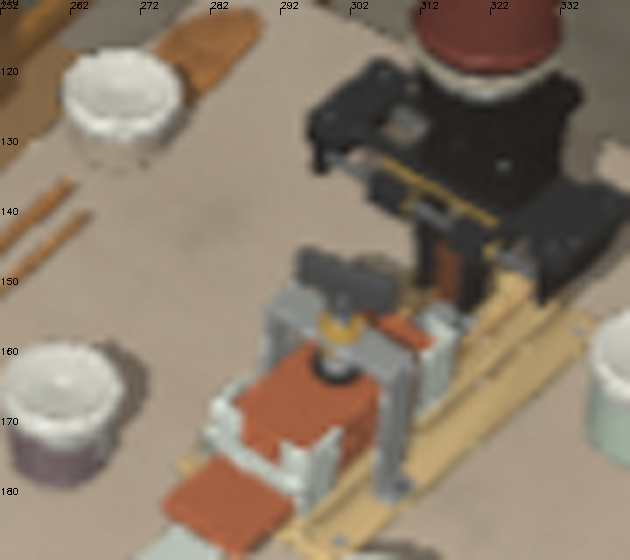

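The tile stands about 50 mm out of the gate, with its front edge at about u=289. Next I return the ejector home.

```bash
python3 - <<'E'
from h import *
M=np.array([.522,-.142]);a=-1.659;ex=np.array([np.cos(a),np.sin(a)])
p=get_eef_pos()
g=servo_line([*(p[:2]+.064*ex),p[2]],rate=.06,guard=30); print(g,get_t(),get_ft_force(),get_eef_pos()-p)
ungrasp(); p=get_eef_pos()
servo_line([p[0],p[1],.14],rate=.15)
f=M-.112*ex
move_ptp([*f,.14],tool(-.088)); print(get_t(),get_eef_pos())
im=snapshot("top");cv2.imwrite("pics/top5.png",im[:,:,::-1]);crop(im,270,170,100,75,7,"pics/top5c.png")
im=snapshot("scene");cv2.imwrite("pics/scene5.png",im[:,:,::-1]);crop(im,252,110,90,80,7,"pics/scene5c.png")
E
```

```text
True 13.0917 [-0.83289144  1.81474349  5.5137914 ] [-5.42221376e-03 -5.78549576e-02 -7.06302328e-05]
16.025 [ 0.53183058 -0.03215691  0.13962152]
```

View pics/top5c.png

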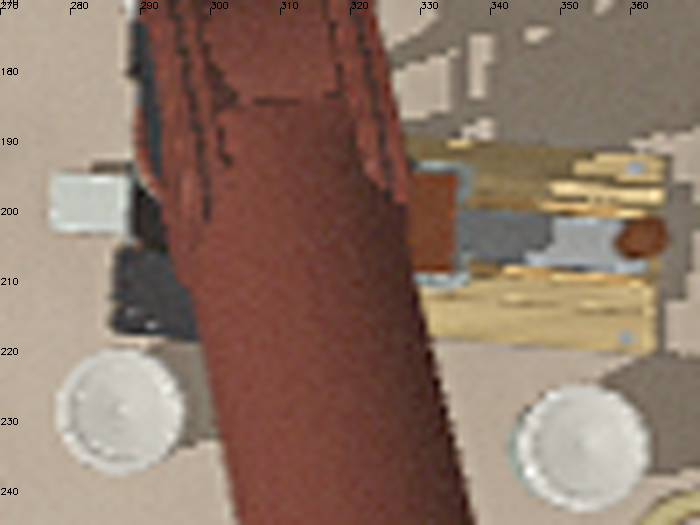

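View pics/scene5c.png

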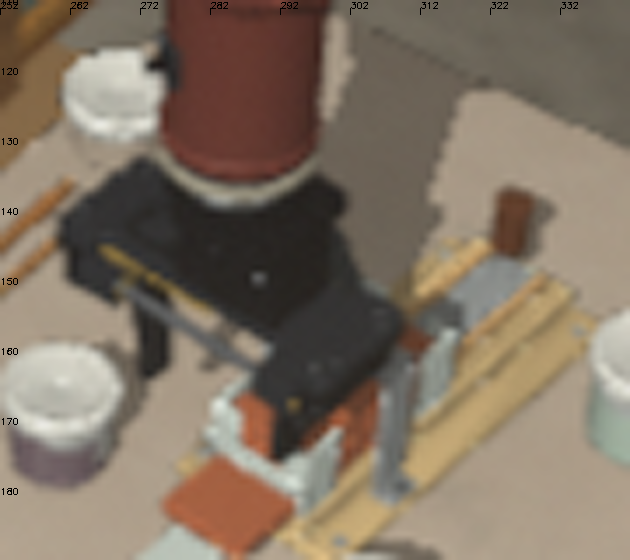

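```bash
python3 - <<'E'
from h import *
M=np.array([.522,-.142]);a=-1.659;ex=np.array([np.cos(a),np.sin(a)]);ey=np.array([-ex[1],ex[0]])
for c in((138,158),(138,256)):
    w=atz("top",270+c[0]/7-.43,170+c[1]/7-.43,.042)[:2]-M; print("tile front",w@ex,w@ey)
p=get_eef_pos(); f=M-.112*ex
print(servo_line([*f,.038],rate=.1,guard=8),get_eef_pos())
grab(45); print(get_t(),get_gripper_width(),get_ft_force(),(get_eef_pos()[:2]-M)@ey)
im=snapshot("scene");crop(im,252,130,80,70,8,"pics/scene6c.png")
E
```

```text
tile front -0.12496389401280844 0.02843073221816466
tile front -0.12086282638102334 -0.031325529781374956
False [ 0.53238721 -0.03037382  0.0386416 ]
17.8917 0.05934877534296102 [-0.50486217 -0.06858428  1.26664832] 2.0832909715039267e-05
```

View pics/scene6c.png

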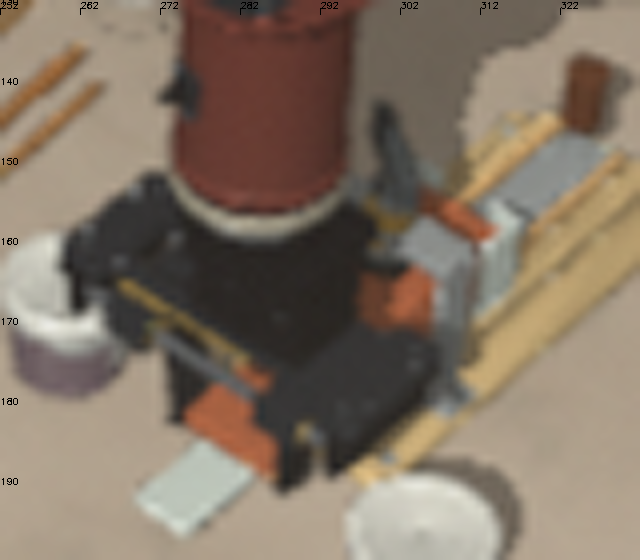

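Gripped at a width of 59 mm. Drawing the tile out 90 mm, then I regrip it at its middle on the tongue.

```bash
python3 - <<'E'
from h import *
M=np.array([.522,-.142]);a=-1.659;ex=np.array([np.cos(a),np.sin(a)])
p=get_eef_pos()
print(servo_line([*(p[:2]-.09*ex),p[2]],rate=.08,guard=30),get_eef_pos()-p,get_ft_force(),get_t())
sleep(.2)
ungrasp(); q=get_eef_pos(); servo_line([q[0],q[1],.16],rate=.2)
h=q.copy(); 
servo_line([q[0]-.0,q[1]+.15,.16],rate=.3)
print(get_t())
im=snapshot("top");cv2.imwrite("pics/top7.png",im[:,:,::-1]);crop(im,260,170,110,75,7,"pics/top7c.png")
im=snapshot("scene");cv2.imwrite("pics/scene7.png",im[:,:,::-1]);crop(im,232,130,100,75,7,"pics/scene7c.png")
E
```

```text
False [7.97141862e-03 9.00844331e-02 1.81285324e-05] [-0.40099462  0.89979696  0.8015791 ] 19.2167
21.6
```

View pics/top7c.png

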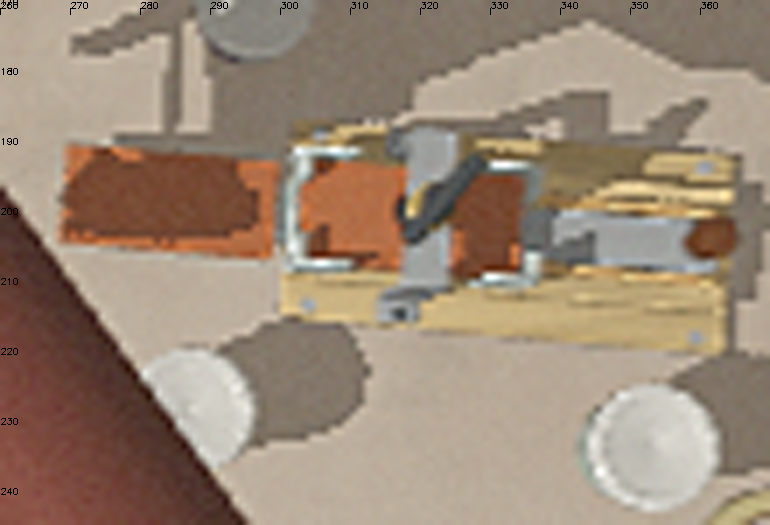

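View pics/scene7c.png

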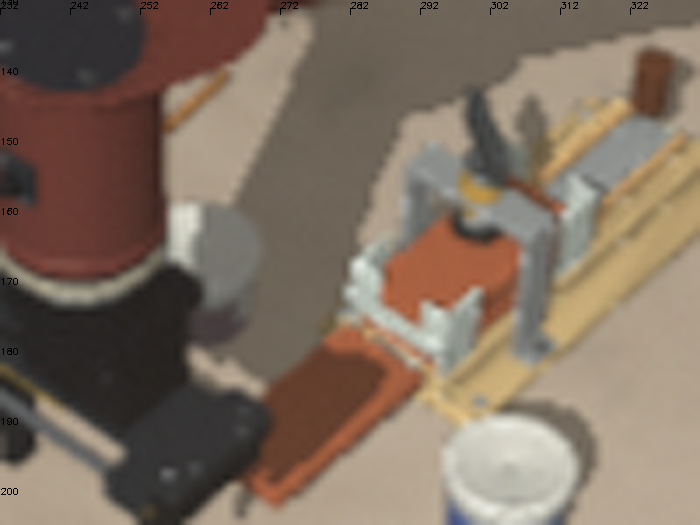

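The wing now stands about 45° further clockwise. My straight crossing at z=0.14 brushed it, and it turned in the loosening direction to about its upper stop, so it's still loose. The tile lies on the tongue with corners at crop (67,145), (60,240), (279,162) and (271,258). I'll check both numerically.

```bash
python3 - <<'E'
from h import *
M=np.array([.522,-.142]);a=-1.659;ex=np.array([np.cos(a),np.sin(a)]);ey=np.array([-ex[1],ex[0]])
C=[atz("top",260+(x+.5)/7-.5,170+(y+.5)/7-.5,.042) for x,y in((67,145),(60,241),(271,259),(279,161))]
for i in range(4): print(np.linalg.norm(C[i]-C[i-1]), ((C[i][:2]-M)@ex).round(4),((C[i][:2]-M)@ey).round(4))
c=np.mean(C,0);print("centre",c,(c[:2]-M)@ex,(c[:2]-M)@ey, "yaw",np.arctan2(*(C[3]-C[0])[1::-1]),np.arctan2(*(C[2]-C[1])[1::-1]))
w=[atz("top",260+(x+.5)/7-.5,170+(y+.5)/7-.5,.167) for x,y in((405,238),(482,160))]
d=w[1]-w[0];print("wing",np.linalg.norm(d),np.arctan2(d[1],d[0]),np.mean(w,0))
# stack: gate-side top edges of tile in scene
E
```

```text
0.1294247001272894 -0.2111 0.0295
0.05887971281999782 -0.211 -0.0294
0.12833111124352647 -0.0826 -0.0301
0.06016790658919506 -0.0817 0.0301
centre [0.53493236 0.00403906 0.042     ] -0.14661055022496194 1.7599325213323938e-05 yaw -1.6547126856507808 -1.6646600206548448
wing 0.0626204794440101 -0.795671813176411 [ 0.5205947  -0.14041817  0.167     ]
```

```bash
python3 - <<'E'
from h import *
c=[.535,.0042]
servo_line([*c,.12],rate=.2)
print(servo_line([*c,.0432],rate=.1,guard=6),get_eef_pos())
grab(40); print(get_t(),get_gripper_width(),get_ft_force(),get_eef_pos())
servo_line([*get_eef_pos()[:2],.13],rate=.1); print(get_ft_force(),get_gripper_width())
im=snapshot("scene");cv2.imwrite("pics/scene8.png",im[:,:,::-1]);crop(im,232,110,90,80,7,"pics/scene8c.png")
for y in(-.088,.3,-.5): print(inverse_kinematics([.4975,.3565,.12],tool(y)))
E
```

```text
False [0.53547235 0.00432694 0.04373427]
24.4083 0.05923590001253529 [-0.29859693 -0.15690332  1.87811112] [0.53507898 0.00416558 0.0433856 ]
[-0.59359727 -0.01537842 -1.56813977] 0.059611324636756474
[-0.16599803  0.42090912 -0.665246    1.66813767  0.2799725   1.14982435
 -0.99238698]
[-0.13492308  0.43172626 -0.70732351  1.66661039  0.30172337  1.15547058
 -0.62005732]
[-0.19819687  0.41075775 -0.62227946  1.66974598  0.25848875  1.14456837
 -1.38883832]
```

View pics/scene8c.png

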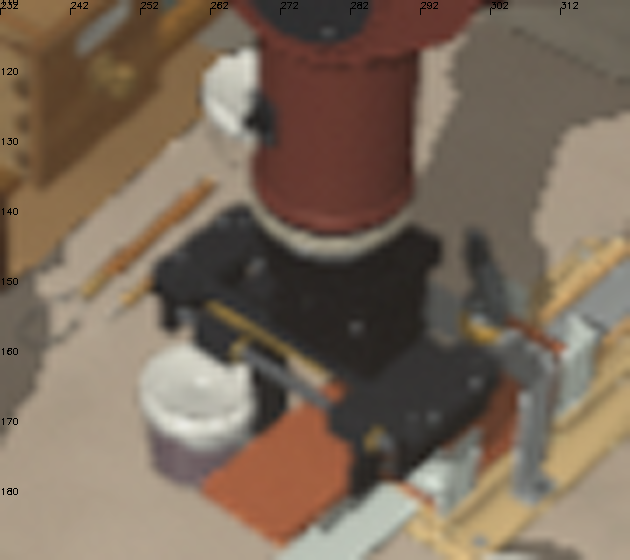

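```bash
python3 - <<'E'
from h import *
w=[.4975,.3565]
servo_line([*w,.13],rate=.2); servo_line([*w,.092],rate=.08); sleep(.2)
f0=get_ft_force(); print(f0,get_eef_pos(),get_t())
print(servo_line([*w,.0735],rate=.02,guard=2.0),get_eef_pos(),get_ft_force(),get_t())
im=snapshot("scene");cv2.imwrite("pics/scene9.png",im[:,:,::-1]);crop(im,180,195,100,80,7,"pics/scene9c.png")
E
```

```text
[ 0.16624129  0.5807399  -1.5019643 ] [0.49774777 0.35678612 0.09255612] 28.225
True [0.49735083 0.35638722 0.07540679] [-0.57206925 -0.90439433  5.12024775] 29.0
```

View pics/scene9c.png

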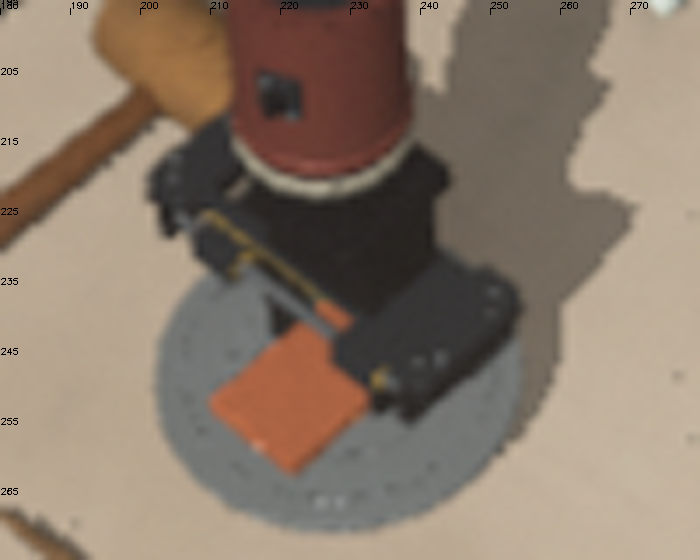

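Contact came at the predicted height (TCP 0.0754). Releasing.

```bash
python3 - <<'E'
from h import *
sleep(.2);ungrasp();p=get_eef_pos()
servo_line([p[0],p[1],.2],rate=.12)
goto_joints([-.9,.2,-.3,1.6,.1,1.2,0]); print(get_t())
im=snapshot("scene");cv2.imwrite("pics/sceneA.png",im[:,:,::-1]);crop(im,190,205,80,70,7,"pics/sceneAc.png")
crop(im,252,120,90,75,8,"pics/sceneAm.png")
im=snapshot("top");cv2.imwrite("pics/topA.png",im[:,:,::-1]);crop(im,165,165,75,75,8,"pics/topAc.png");crop(im,270,165,100,75,8,"pics/topAm.png")
E
```

```text
32.325
```

View pics/topAc.png

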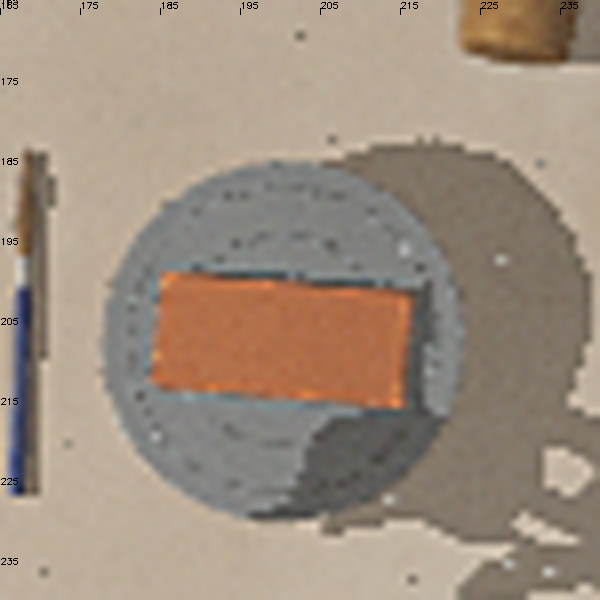

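View pics/sceneAm.png

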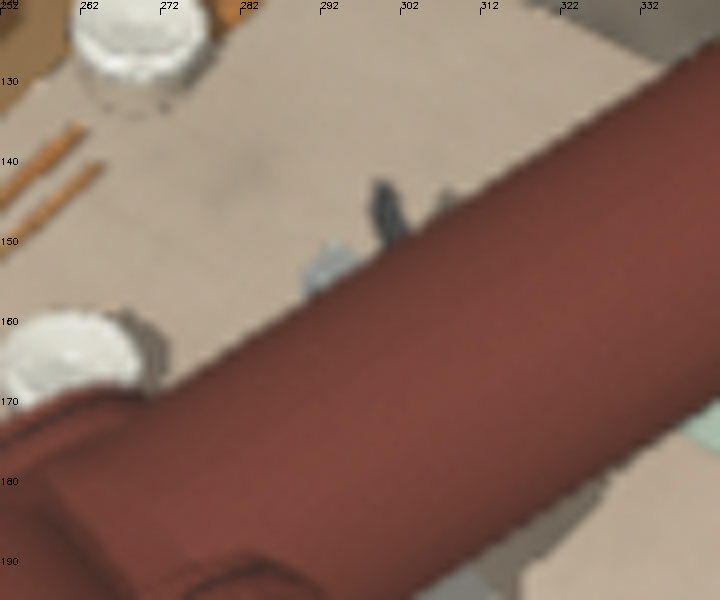

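View pics/topAm.png

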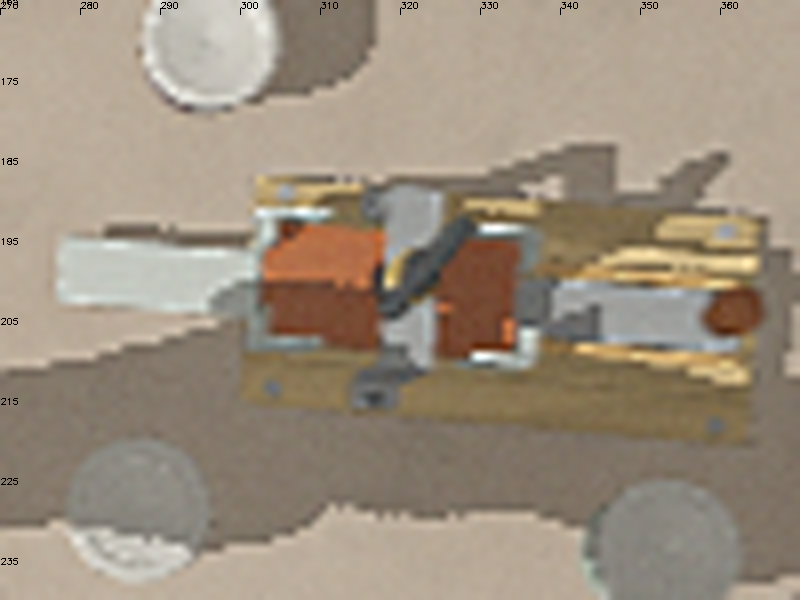

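View pics/sceneAc.png

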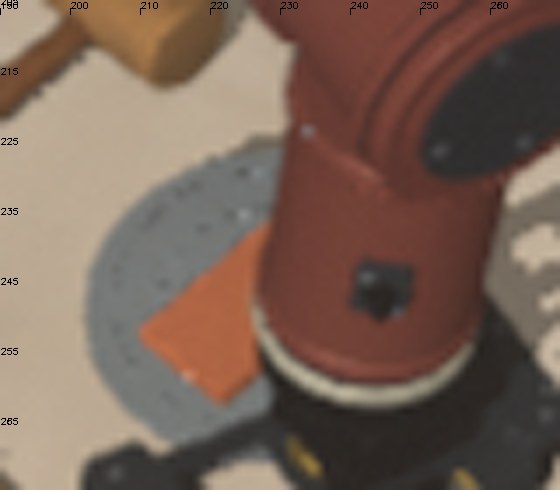

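```bash
python3 - <<'E'
from h import *
M=np.array([.522,-.142]);a=-1.659;ex=np.array([np.cos(a),np.sin(a)]);ey=np.array([-ex[1],ex[0]])
print(get_eef_pos())
C=[atz("top",165+(x+.5)/8-.5,165+(y+.5)/8-.5,.074) for x,y in((162,272),(414,291),(404,408),(152,388))]
c=np.mean(C,0);print(c,c[:2]-[.4979,.3562],[np.linalg.norm(C[i]-C[i-1]) for i in range(4)])
goto_joints([-1.3,-.1,-.3,1.6,.1,1.2,0]); print(get_t(),get_eef_pos())
for n in("scene","top"):
    im=snapshot(n);cv2.imwrite(f"pics/{n}B.png",im[:,:,::-1])
    cv2.imwrite(f"pics/{n}Bb.png",cv2.resize(im[:,:,::-1],(800,600),interpolation=cv2.INTER_CUBIC))
    if n=="scene": crop(im,262,120,80,70,8,"pics/sceneBm.png")
E
```

```text
[0.30573133 0.55681595 0.25615314]
[0.49790992 0.35487096 0.074     ] [ 9.91873462e-06 -1.32904005e-03] [np.float64(0.0604235333662773), np.float64(0.13096207825462505), np.float64(0.060990744824387835), np.float64(0.13039567471445407)]
33.6167 [0.05650242 0.60342831 0.44019944]
```

View pics/sceneBb.png

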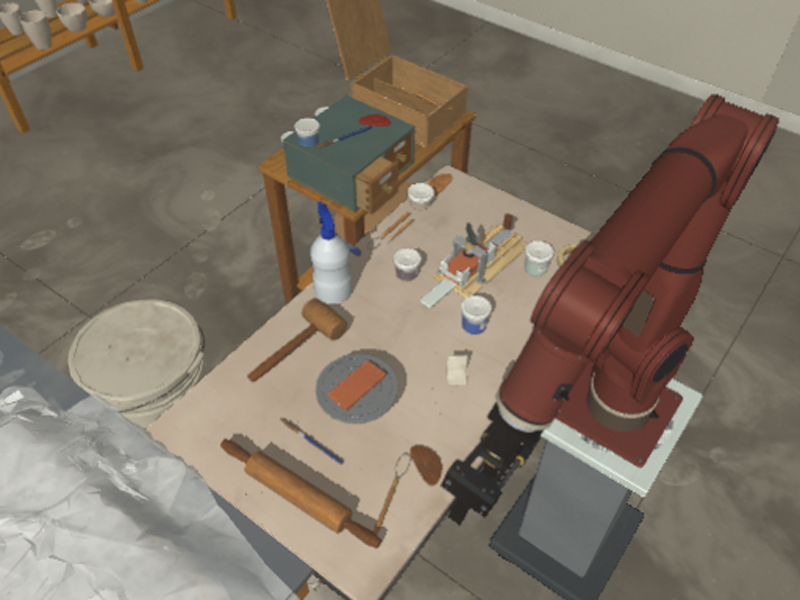

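View pics/sceneBm.png

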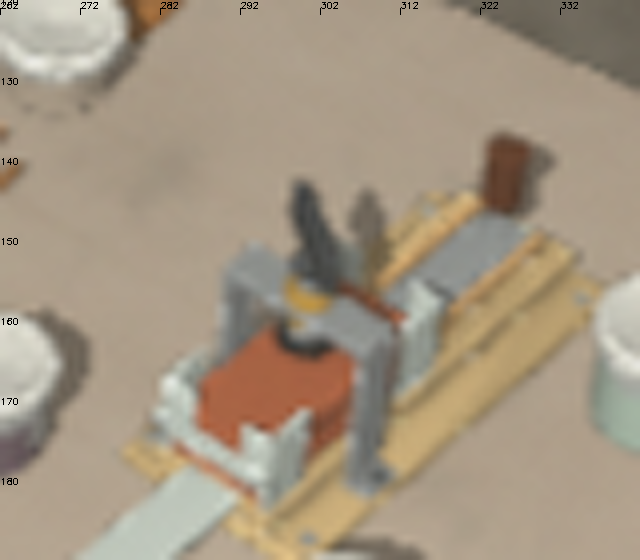

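The bystanders look undisturbed, the stack is down level, the knob is at its starting pixel and the tile is about 1.3 mm from the wheel's centre. Handing in.

```bash
python3 - <<'E'
from h import *
print(get_ft_force(),get_t()); close_job()
E
```

```text
[0.85599521 0.75806645 0.19704069] 33.7167
the job is handed in; nothing more can be done
```

The bottom tile now lies flat on the banding wheel, and I handed the job in at 33.7 s of the 67 s allowed. No verdict is reported.

**What I did:**
1. I turned the hold-down wing about 1.5 rad clockwise.
2. I pushed the ejector forward about 58 mm, then drew it back until it met its home stop.
3. I drew the tile out 90 mm and regripped it at its middle on the tongue.
4. I lowered it slowly until it touched the wheel, at the height expected.

**Last checks:**
- **Tile:** its centre measures about 1.3 mm from the wheel's. All four sides came out within 1 mm of 130 x 60 mm, so it lies flat.
- **Ejector:** the knob is back at its starting pixel, within about 1 mm.
- **Other tiles:** the three look level and dropped in the magazine. I judged this by eye and did not measure their offsets.
- **Bystanders:** they look unmoved in the picture, and the arm was clear of everything.

**One thing went wrong:** I moved the gripper from the ejector to the tile at too low a height, and it brushed the wing. The wing turned further in the loosening direction, to about its upper stop. I read 2.28 rad against a stated stop of 2.2, a difference I put down to measurement error. It is still well loose, but I did not measure the contact force; I expect it was only a few newtons.

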